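Put the whetstones away in the storage rack in row order

ROBOT

A 6-joint arm with a two-finger parallel gripper is mounted at the origin on the work surface. World frame = base frame: x ahead of the robot, y to its left, z up, the work surface at z = 0. Lengths are in m, angles in rad, forces in N, time in s.
With the tool pointing down it reaches from about 0.35 to 0.775 m from the base axis. Payload 5.5 kg.
Tool frame: the origin (TCP) lies midway between the tips of the shut fingers; the grasp point (between the pads) lies grip_point_offset behind it (grip_point_offset is the distance from the TCP to the grasp point, in m); z points along the fingers, y is the direction in which the jaws open and shut (so a half turn about z gives the same grasp; the last joint's range is limited). The gripper opens to 85 mm and grips with 20 to 120 N. Pads are 22 mm wide; open, the fingers measure 114 mm over their backs; the gripper's body (76 mm by 85 mm) begins 54 mm behind the grasp point. The pads swing forward as they close: fully open they stand 13 mm farther back than shut.
Start: joints at [1.084, 0.313, 0.046, 1.304, 0, 1.431], TCP at [0.195, 0.541, 0.231] pointing down, gripper open.
Joint ranges: [-2.76, 2.76], [-0.86, 1.69], [-1.03, 1.26], [-2.2, 2.34], [-1.47, 1.5], [-3.14, 3.14]. Speed limits (rad/s): [2.57, 2.57, 3.14, 3.14, 3.14, 3.14].

INTERFACE

Orientations are given as a unit quaternion [w, x, y, z].
In Python, from workcell import * gives the robot as it stands.
- The arm moves only by the tool send_rows, never from a script. Its argument "series" is one flat list of numbers, 7 for each row, row after row: the shift along the tool's x, y, z in cm, then the turn, a rotation vector about the tool's x, y, z in degrees, then the opening, from 0 (shut) to 1 (fully open). A call has 1 to 10 rows; each row is the pose to reach, as a shift and turn from the pose commanded when the call began, along the tool's axes at that moment; what a row does not reach only later rows make up. A row lasts 1/12 s, in which the tool goes at most 41.7 mm and 7.16 degrees, less where a joint would pass 70% of its speed; a pose out of reach is approached as far as the arm can. A call with a gripper value outside its range is refused whole. The fingers move at their own pace and stop on an object; "newtons" is the grip in N (left out, the last holds). Time passes only in rows, so rows that repeat a pose let the fingers close. It gives the time, the measured TCP pose, the force and the opening at its end, in the units of the state.
- get_state(): the state, without advancing time (a new reading comes with each control period).
- read_camera(name): name is "side" or "top" or "wrist"; returns the picture (400x640x3 uint8, blue, green, red); there is no depth.
- camera_info(name): a dict with "K" (3x3 intrinsics, pixels), "xyz" and "attitude" of the camera in the world. Camera axes: x right, y down, z forward; pixel columns grow to the right and rows downward; lengths in m; the calibration is good to about 2 mm. A picture is of the moment at which its call begins: read the wrist's pose just before it. camera_info takes no time and is no camera call; for the wrist camera it gives the pose at the moment of the call.
- hand_in(): hands the job in, once; it reports no verdict.
Trained networks look in the newest picture that a camera, given by its name, has taken for a name from the list of things; names that differ only in an ending like _2 or _b are one class to them, and where a whole thing is asked for, a point or a joint stands for the part that bears it (a point fixed in the world has none). Each returns a list of dicts, best first, with "p" (0 to 1); they miss things now and then, are a little off and sometimes report something else, mostly with a low value. They report only what shows in the picture. A call takes as long as a camera call. They do not tell look-alikes from the thing itself.
- silhouettes(camera, label): "pixels" (400x640 bool, what is visible of it) and "box" ([left, top, width, height] in pixels, round what is visible of it).
The state is a dict: "clock": time; "joint_pos": joint angles; "qvel": joint speeds; "tau": joint torques, N m; "tcp_pos": TCP position; "orientation": TCP orientation; "wrist_force": force on the tool from outside, world axes, zero at the start; "ft_torque": the same for the moment, N m; "finger_gap": finger opening in m.
Only numpy, scipy, OpenCV 4.12 (cv2) and the standard library are available. Lean on these libraries where they do the work, as an engineer would, in place of code of your own. Each camera call takes 0.05 s, during which the arm holds its last target. There are 200 camera calls.

TASK

Move the four whetstones from their drip trays into the storage rack, one in each slot, keeping the order in which they stand now: the stone at the robot's left-hand end (+y) of the row goes into the slot next to the red block, the next stone into the next slot, and so on to the last. Set each one down, without dropping it, so that it stands upright on its long narrow edge inside its slot, as it does in its tray, and leave all four standing still.

Things in the scene. Friction and masses are not known exactly. Their poses are not given: they have to be found in the camera images.
- whetstone_blue (a point): the slate-blue whetstone: a plain block 140 x 22 x 50 mm (x, y, z), 0.2 to 0.45 kg, standing on its long narrow edge in its drip tray at the start. This point is its centre, 25 mm above its underside; x along its length, y across its 22 mm thickness (grip here, from above), z up
- whetstone_red (a point): the brick-red whetstone: a plain block 140 x 22 x 50 mm (x, y, z), 0.2 to 0.45 kg, standing on its long narrow edge in its drip tray at the start. This point is its centre, 25 mm above its underside; x along its length, y across its 22 mm thickness (grip here, from above), z up
- whetstone_green (a point): the green whetstone: a plain block 140 x 22 x 50 mm (x, y, z), 0.2 to 0.45 kg, standing on its long narrow edge in its drip tray at the start. This point is its centre, 25 mm above its underside; x along its length, y across its 22 mm thickness (grip here, from above), z up
- whetstone_ochre (a point): the ochre-yellow whetstone: a plain block 140 x 22 x 50 mm (x, y, z), 0.2 to 0.45 kg, standing on its long narrow edge in its drip tray at the start. This point is its centre, 25 mm above its underside; x along its length, y across its 22 mm thickness (grip here, from above), z up
- tray_blue: white drip tray, fixed, slate-blue tag on its end towards the robot, holding the slate-blue stone at the start. 168 x 46 mm; origin at the centre of its underside, x along it. Floor 3 mm above origin; 6 mm lips round a 160 x 38 mm slot, no long lips over the middle 70 mm (room for fingers). The trays stand in a row, 70 mm apart along their y, on an 8 mm dark board
- tray_red: white drip tray, fixed, brick-red tag on its end towards the robot, holding the brick-red stone at the start. 168 x 46 mm; origin at the centre of its underside, x along it. Floor 3 mm above origin; 6 mm lips round a 160 x 38 mm slot, no long lips over the middle 70 mm (room for fingers). The trays stand in a row, 70 mm apart along their y, on an 8 mm dark board
- tray_green: white drip tray, fixed, green tag on its end towards the robot, holding the green stone at the start. 168 x 46 mm; origin at the centre of its underside, x along it. Floor 3 mm above origin; 6 mm lips round a 160 x 38 mm slot, no long lips over the middle 70 mm (room for fingers). The trays stand in a row, 70 mm apart along their y, on an 8 mm dark board
- tray_ochre: white drip tray, fixed, ochre-yellow tag on its end towards the robot, holding the ochre-yellow stone at the start. 168 x 46 mm; origin at the centre of its underside, x along it. Floor 3 mm above origin; 6 mm lips round a 160 x 38 mm slot, no long lips over the middle 70 mm (room for fingers). The trays stand in a row, 70 mm apart along their y, on an 8 mm dark board
- rack: pale wooden storage rack 190 x 400 x 12 mm, fixed on the bench; origin at the centre of its underside, z up. Four empty slots run along its x, centres at x = 0, y = -105, -35, +35, +105 mm; slot floor 12 mm above origin. Each is 160 x 38 mm inside dark lips, 6 mm high, with no long lips over the middle 70 mm
- end_red: red block 120 x 30 x 12 mm, fixed on one end of the rack, 175 mm from the rack's centre along its +y or -y (varies; a bare wooden block is on the other end). Origin at the centre of its underside, 12 mm above the bench. Slot centres lie 70, 140, 210 and 280 mm from it
Not all that is in view belongs to the job. What is meant by the part that bears whetstone_ochre is not white, and is the larger of those in its own colour.

How it is judged:
At the end, for the whole second after the job is handed in: From the red block on, the slots hold the stones in the order of their trays from the robot's left (+y). Each is centred within 12 mm across and 15 mm along its slot, 37 mm (+-4) above the rack's origin, upright within 0.1 rad, along the slot within 0.3 rad, released, at rest (x of whetstone_blue in the frame of rack between -0.015 and 0.015 m and z of whetstone_blue in the frame of rack between 0.033 and 0.041 m and angle between each of whetstone_blue, whetstone_red, whetstone_green, whetstone_ochre's own z axis and vertical below 0.1 rad and angle between the x axis of each of whetstone_blue, whetstone_red, whetstone_green, whetstone_ochre and the x axis of rack, either way round below 0.3 rad and linear speed of each of stone_blue, stone_red, stone_green, stone_ochre below 0.02 m/s and angular speed of each of stone_blue, stone_red, stone_green, stone_ochre below 0.15 rad/s and x of whetstone_red in the frame of rack between -0.015 and 0.015 m and z of whetstone_red in the frame of rack between 0.033 and 0.041 m and x of whetstone_green in the frame of rack between -0.015 and 0.015 m and z of whetstone_green in the frame of rack between 0.033 and 0.041 m and x of whetstone_ochre in the frame of rack between -0.015 and 0.015 m and z of whetstone_ochre in the frame of rack between 0.033 and 0.041 m and ((y of tray_red in the frame of tray_blue below 0 m and y of tray_green in the frame of tray_red below 0 m and y of tray_ochre in the frame of tray_green below 0 m and horizontal distance between whetstone_blue and end_red between 0.058 and 0.082 m and horizontal distance between whetstone_red and end_red between 0.128 and 0.152 m and horizontal distance between whetstone_green and end_red between 0.198 and 0.222 m and horizontal distance between whetstone_ochre and end_red between 0.268 and 0.292 m) or (y of tray_red in the frame of tray_blue below 0 m and y of tray_ochre in the frame of tray_red below 0 m and y of tray_green in the frame of tray_ochre below 0 m and horizontal distance between whetstone_blue and end_red between 0.058 and 0.082 m and horizontal distance between whetstone_red and end_red between 0.128 and 0.152 m and horizontal distance between whetstone_ochre and end_red between 0.198 and 0.222 m and horizontal distance between whetstone_green and end_red between 0.268 and 0.292 m) or (y of tray_green in the frame of tray_blue below 0 m and y of tray_red in the frame of tray_green below 0 m and y of tray_ochre in the frame of tray_red below 0 m and horizontal distance between whetstone_blue and end_red between 0.058 and 0.082 m and horizontal distance between whetstone_green and end_red between 0.128 and 0.152 m and horizontal distance between whetstone_red and end_red between 0.198 and 0.222 m and horizontal distance between whetstone_ochre and end_red between 0.268 and 0.292 m) or (y of tray_green in the frame of tray_blue below 0 m and y of tray_ochre in the frame of tray_green below 0 m and y of tray_red in the frame of tray_ochre below 0 m and horizontal distance between whetstone_blue and end_red between 0.058 and 0.082 m and horizontal distance between whetstone_green and end_red between 0.128 and 0.152 m and horizontal distance between whetstone_ochre and end_red between 0.198 and 0.222 m and horizontal distance between whetstone_red and end_red between 0.268 and 0.292 m) or (y of tray_ochre in the frame of tray_blue below 0 m and y of tray_red in the frame of tray_ochre below 0 m and y of tray_green in the frame of tray_red below 0 m and horizontal distance between whetstone_blue and end_red between 0.058 and 0.082 m and horizontal distance between whetstone_ochre and end_red between 0.128 and 0.152 m and horizontal distance between whetstone_red and end_red between 0.198 and 0.222 m and horizontal distance between whetstone_green and end_red between 0.268 and 0.292 m) or (y of tray_ochre in the frame of tray_blue below 0 m and y of tray_green in the frame of tray_ochre below 0 m and y of tray_red in the frame of tray_green below 0 m and horizontal distance between whetstone_blue and end_red between 0.058 and 0.082 m and horizontal distance between whetstone_ochre and end_red between 0.128 and 0.152 m and horizontal distance between whetstone_green and end_red between 0.198 and 0.222 m and horizontal distance between whetstone_red and end_red between 0.268 and 0.292 m) or (y of tray_blue in the frame of tray_red below 0 m and y of tray_green in the frame of tray_blue below 0 m and y of tray_ochre in the frame of tray_green below 0 m and horizontal distance between whetstone_red and end_red between 0.058 and 0.082 m and horizontal distance between whetstone_blue and end_red between 0.128 and 0.152 m and horizontal distance between whetstone_green and end_red between 0.198 and 0.222 m and horizontal distance between whetstone_ochre and end_red between 0.268 and 0.292 m) or (y of tray_blue in the frame of tray_red below 0 m and y of tray_ochre in the frame of tray_blue below 0 m and y of tray_green in the frame of tray_ochre below 0 m and horizontal distance between whetstone_red and end_red between 0.058 and 0.082 m and horizontal distance between whetstone_blue and end_red between 0.128 and 0.152 m and horizontal distance between whetstone_ochre and end_red between 0.198 and 0.222 m and horizontal distance between whetstone_green and end_red between 0.268 and 0.292 m) or (y of tray_green in the frame of tray_red below 0 m and y of tray_blue in the frame of tray_green below 0 m and y of tray_ochre in the frame of tray_blue below 0 m and horizontal distance between whetstone_red and end_red between 0.058 and 0.082 m and horizontal distance between whetstone_green and end_red between 0.128 and 0.152 m and horizontal distance between whetstone_blue and end_red between 0.198 and 0.222 m and horizontal distance between whetstone_ochre and end_red between 0.268 and 0.292 m) or (y of tray_green in the frame of tray_red below 0 m and y of tray_ochre in the frame of tray_green below 0 m and y of tray_blue in the frame of tray_ochre below 0 m and horizontal distance between whetstone_red and end_red between 0.058 and 0.082 m and horizontal distance between whetstone_green and end_red between 0.128 and 0.152 m and horizontal distance between whetstone_ochre and end_red between 0.198 and 0.222 m and horizontal distance between whetstone_blue and end_red between 0.268 and 0.292 m) or (y of tray_ochre in the frame of tray_red below 0 m and y of tray_blue in the frame of tray_ochre below 0 m and y of tray_green in the frame of tray_blue below 0 m and horizontal distance between whetstone_red and end_red between 0.058 and 0.082 m and horizontal distance between whetstone_ochre and end_red between 0.128 and 0.152 m and horizontal distance between whetstone_blue and end_red between 0.198 and 0.222 m and horizontal distance between whetstone_green and end_red between 0.268 and 0.292 m) or (y of tray_ochre in the frame of tray_red below 0 m and y of tray_green in the frame of tray_ochre below 0 m and y of tray_blue in the frame of tray_green below 0 m and horizontal distance between whetstone_red and end_red between 0.058 and 0.082 m and horizontal distance between whetstone_ochre and end_red between 0.128 and 0.152 m and horizontal distance between whetstone_green and end_red between 0.198 and 0.222 m and horizontal distance between whetstone_blue and end_red between 0.268 and 0.292 m) or (y of tray_blue in the frame of tray_green below 0 m and y of tray_red in the frame of tray_blue below 0 m and y of tray_ochre in the frame of tray_red below 0 m and horizontal distance between whetstone_green and end_red between 0.058 and 0.082 m and horizontal distance between whetstone_blue and end_red between 0.128 and 0.152 m and horizontal distance between whetstone_red and end_red between 0.198 and 0.222 m and horizontal distance between whetstone_ochre and end_red between 0.268 and 0.292 m) or (y of tray_blue in the frame of tray_green below 0 m and y of tray_ochre in the frame of tray_blue below 0 m and y of tray_red in the frame of tray_ochre below 0 m and horizontal distance between whetstone_green and end_red between 0.058 and 0.082 m and horizontal distance between whetstone_blue and end_red between 0.128 and 0.152 m and horizontal distance between whetstone_ochre and end_red between 0.198 and 0.222 m and horizontal distance between whetstone_red and end_red between 0.268 and 0.292 m) or (y of tray_red in the frame of tray_green below 0 m and y of tray_blue in the frame of tray_red below 0 m and y of tray_ochre in the frame of tray_blue below 0 m and horizontal distance between whetstone_green and end_red between 0.058 and 0.082 m and horizontal distance between whetstone_red and end_red between 0.128 and 0.152 m and horizontal distance between whetstone_blue and end_red between 0.198 and 0.222 m and horizontal distance between whetstone_ochre and end_red between 0.268 and 0.292 m) or (y of tray_red in the frame of tray_green below 0 m and y of tray_ochre in the frame of tray_red below 0 m and y of tray_blue in the frame of tray_ochre below 0 m and horizontal distance between whetstone_green and end_red between 0.058 and 0.082 m and horizontal distance between whetstone_red and end_red between 0.128 and 0.152 m and horizontal distance between whetstone_ochre and end_red between 0.198 and 0.222 m and horizontal distance between whetstone_blue and end_red between 0.268 and 0.292 m) or (y of tray_ochre in the frame of tray_green below 0 m and y of tray_blue in the frame of tray_ochre below 0 m and y of tray_red in the frame of tray_blue below 0 m and horizontal distance between whetstone_green and end_red between 0.058 and 0.082 m and horizontal distance between whetstone_ochre and end_red between 0.128 and 0.152 m and horizontal distance between whetstone_blue and end_red between 0.198 and 0.222 m and horizontal distance between whetstone_red and end_red between 0.268 and 0.292 m) or (y of tray_ochre in the frame of tray_green below 0 m and y of tray_red in the frame of tray_ochre below 0 m and y of tray_blue in the frame of tray_red below 0 m and horizontal distance between whetstone_green and end_red between 0.058 and 0.082 m and horizontal distance between whetstone_ochre and end_red between 0.128 and 0.152 m and horizontal distance between whetstone_red and end_red between 0.198 and 0.222 m and horizontal distance between whetstone_blue and end_red between 0.268 and 0.292 m) or (y of tray_blue in the frame of tray_ochre below 0 m and y of tray_red in the frame of tray_blue below 0 m and y of tray_green in the frame of tray_red below 0 m and horizontal distance between whetstone_ochre and end_red between 0.058 and 0.082 m and horizontal distance between whetstone_blue and end_red between 0.128 and 0.152 m and horizontal distance between whetstone_red and end_red between 0.198 and 0.222 m and horizontal distance between whetstone_green and end_red between 0.268 and 0.292 m) or (y of tray_blue in the frame of tray_ochre below 0 m and y of tray_green in the frame of tray_blue below 0 m and y of tray_red in the frame of tray_green below 0 m and horizontal distance between whetstone_ochre and end_red between 0.058 and 0.082 m and horizontal distance between whetstone_blue and end_red between 0.128 and 0.152 m and horizontal distance between whetstone_green and end_red between 0.198 and 0.222 m and horizontal distance between whetstone_red and end_red between 0.268 and 0.292 m) or (y of tray_red in the frame of tray_ochre below 0 m and y of tray_blue in the frame of tray_red below 0 m and y of tray_green in the frame of tray_blue below 0 m and horizontal distance between whetstone_ochre and end_red between 0.058 and 0.082 m and horizontal distance between whetstone_red and end_red between 0.128 and 0.152 m and horizontal distance between whetstone_blue and end_red between 0.198 and 0.222 m and horizontal distance between whetstone_green and end_red between 0.268 and 0.292 m) or (y of tray_red in the frame of tray_ochre below 0 m and y of tray_green in the frame of tray_red below 0 m and y of tray_blue in the frame of tray_green below 0 m and horizontal distance between whetstone_ochre and end_red between 0.058 and 0.082 m and horizontal distance between whetstone_red and end_red between 0.128 and 0.152 m and horizontal distance between whetstone_green and end_red between 0.198 and 0.222 m and horizontal distance between whetstone_blue and end_red between 0.268 and 0.292 m) or (y of tray_green in the frame of tray_ochre below 0 m and y of tray_blue in the frame of tray_green below 0 m and y of tray_red in the frame of tray_blue below 0 m and horizontal distance between whetstone_ochre and end_red between 0.058 and 0.082 m and horizontal distance between whetstone_green and end_red between 0.128 and 0.152 m and horizontal distance between whetstone_blue and end_red between 0.198 and 0.222 m and horizontal distance between whetstone_red and end_red between 0.268 and 0.292 m) or (y of tray_green in the frame of tray_ochre below 0 m and y of tray_red in the frame of tray_green below 0 m and y of tray_blue in the frame of tray_red below 0 m and horizontal distance between whetstone_ochre and end_red between 0.058 and 0.082 m and horizontal distance between whetstone_green and end_red between 0.128 and 0.152 m and horizontal distance between whetstone_red and end_red between 0.198 and 0.222 m and horizontal distance between whetstone_blue and end_red between 0.268 and 0.292 m))); the robot touches nothing.
It fails at once if the slate-blue whetstone is dropped (falls free, faster than 0.7 m/s, about 25 mm) (contact force between the fingers and stone_blue below 0.05 N and linear speed of stone_blue above 0.7 m/s).
It fails at once if the brick-red whetstone is dropped (falls free, faster than 0.7 m/s, about 25 mm) (contact force between the fingers and stone_red below 0.05 N and linear speed of stone_red above 0.7 m/s).
It fails at once if the green whetstone is dropped (falls free, faster than 0.7 m/s, about 25 mm) (contact force between the fingers and stone_green below 0.05 N and linear speed of stone_green above 0.7 m/s).
It fails at once if the ochre-yellow whetstone is dropped (falls free, faster than 0.7 m/s, about 25 mm) (contact force between the fingers and stone_ochre below 0.05 N and linear speed of stone_ochre above 0.7 m/s).
It also fails if it takes over 106 s, if anything falls off the work surface, if the arm or the gripper's body presses on something with over 40 N, if the wrist force passes 120 N, or if a joint passes its speed limit or range.

## Working session

There is one attempt and no reset: what is moved stays moved. The work goes in short steps, Python scripts to look and compute and a tool call to move; the robot and the scene stay as the last step left them, time stands still between calls to the robot, and variables do not carry over. Pictures are saved under pics/ and viewed, about 12 in all and at most 16, crops included, and the job is handed in when it is done.

Besides the shell and the picture viewer there is one more tool, called after ">>>" by a JSON object that holds its "api" and its "payload". send_rows: Moves the arm, as the interface text tells. Its arguments: {"type":"object","properties":{"series":{"type":"array"},"newtons":{"type":"number"}},"required":["series"]}

```bash
ls; mkdir -p pics
python3 - <<'E'
from workcell import *
import cv2
s=get_state(); print({k:s[k] for k in ('clock','tcp_pos','orientation','finger_gap')})
try: print(grip_point_offset)
except Exception as e: print(e)
for n in ('top','side'):
    print(n,camera_info(n)); im=read_camera(n); cv2.imwrite(f'pics/{n}0.png',im)
E
```

```text
pics
{'clock': 0.0, 'tcp_pos': array([0.19519115, 0.54030481, 0.23041489]), 'orientation': array([-2.75172012e-04,  1.72515877e-01,  9.85006311e-01, -8.73554579e-04]), 'finger_gap': 0.08528875659257831}
0.0187
top {'K': array([[504.76217006,   0.        , 322.41662165],
       [  0.        , 504.76217006, 210.63604189],
       [  0.        ,   0.        ,   1.        ]]), 'xyz': array([0.1774886 , 0.05315746, 1.30439103]), 'attitude': array([ 0.07343192, -0.68167647,  0.72409002, -0.07495718])}
side {'K': array([[451.69735735,   0.        , 313.66039362],
       [  0.        , 451.69735735, 202.95528731],
       [  0.        ,   0.        ,   1.        ]]), 'xyz': array([-0.09514989, -0.79048144,  1.01280324]), 'attitude': array([-0.37900869,  0.88529381, -0.24362217,  0.11513259])}
```

View pics/top0.png

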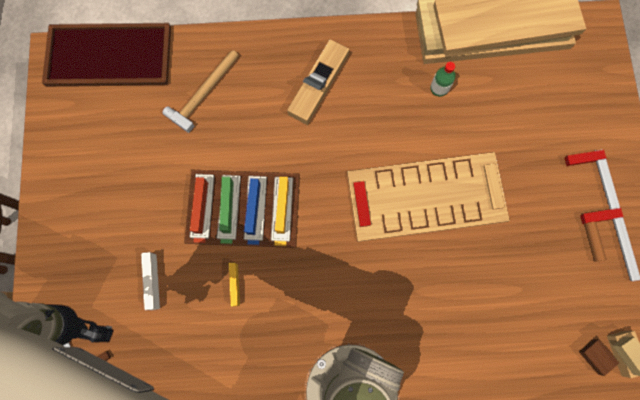

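View pics/side0.png

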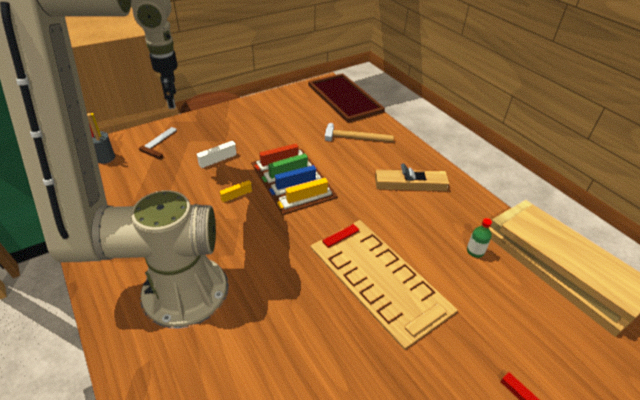

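The order from +y (left in the top view) is red (col 200), green (227), blue (255), ochre (282). The red block is at the rack's +y end (col 361). There are two ochre candidates, the tray one at (282,208) and a smaller one at (234,284). The white block at (150,280) isn't part of the job. Next I'll measure and confirm.

```bash
cat > h.py <<'E'
from workcell import *
import numpy as np, cv2
from scipy.optimize import minimize
from scipy.spatial.transform import Rotation as R
def rot(q): return R.from_quat(np.roll(q,-1))
def proj(info,P):
    c=rot(info['attitude']).inv().apply(P-info['xyz'])@info['K'].T
    return c[:,:2]/c[:,2:]
def box(x,y,yaw,L,W,z0,z1):
    p=np.array([[a*L/2,b*W/2,z] for a in(-1,1) for b in(-1,1) for z in(z0,z1)])
    return R.from_euler('z',yaw).apply(p)+[x,y,0]
def fit(views,dims,p0):
    """pose (x,y,yaw) of a box whose outlines best fill the masks"""
    def cost(p):
        c=0
        for info,m in views:
            h=cv2.convexHull(proj(info,box(*p,*dims)).astype(np.float32))
            k=np.zeros(m.shape,np.uint8)
            cv2.fillConvexPoly(k,np.int32(np.round(h*16)),255,cv2.LINE_AA,4)
            k=k/255.
            c+=1-np.minimum(k,m).sum()/np.maximum(k,m).sum()
        return c
    s=np.array([.01,.01,.1]); best=None
    for _ in range(3):
        r=minimize(cost,p0,method='Nelder-Mead',options=dict(initial_simplex=np.vstack([p0]+[p0+s*e for e in np.eye(3)]),xatol=1e-4,fatol=1e-5))
        p0=r.x
    return r.x,r.fun/len(views)
def ray(info,uv,z):
    d=rot(info['attitude']).apply(np.linalg.solve(info['K'],[*uv,1])); o=info['xyz']
    return (o+d*(z-o[2])/d[2])[:2]
def goto(x,y,z,yaw):
    """shift cm / turn deg in tool axes; yaw = world angle of the stone's x axis (tool x along it, either way)"""
    s=get_state(); r=rot(s['orientation'])
    d=r.inv().apply(np.array([x,y,z])-s['tcp_pos'])*100
    best=None
    for k in(0,np.pi):
        X=np.array([np.cos(yaw+k),np.sin(yaw+k),0]);Z=np.array([0,0,-1.]);
        t=R.from_matrix(np.c_[X,np.cross(Z,X),Z]); v=np.degrees((r.inv()*t).as_rotvec())
        if best is None or np.linalg.norm(v)<np.linalg.norm(best): best=v
    return d.round(2),best.round(2)
E
python3 - <<'E'
from h import *
cams={n:camera_info(n) for n in('top','side')}
for n in cams: cv2.imwrite(f'pics/{n}1.png',read_camera(n))
im=cv2.imread('pics/top1.png'); cv2.imwrite('pics/crop.png',cv2.resize(im[150:320,130:330],None,fx=4,fy=4,interpolation=cv2.INTER_CUBIC)[:600])
D={'whetstone_red':(.14,.022,.011,.061),'whetstone_green':(.14,.022,.011,.061),'whetstone_blue':(.14,.022,.011,.061),'whetstone_ochre':(.14,.022,.011,.061),'rack':(.19,.4,0,.012),'end_red':(.12,.03,.012,.024)}
for l,d in D.items():
    V=[]
    for n in cams:
        r=silhouettes(n,l)
        print(l,n,[(round(float(q['p']),2),[int(v) for v in q['box']]) for q in r][:3])
        if r: 
            b=[q for q in r if q['p']>.3] or r
            b=max(b,key=lambda q:q['pixels'].sum())
            V.append((n,(cams[n],b['pixels'].astype(float)),b['box']))
    tb=[v for v in V if v[0]=='top'] or V
    b=tb[0][2]; p0=np.r_[ray(tb[0][1][0],(b[0]+b[2]/2,b[1]+b[3]/2),(d[2]+d[3])/2),0]
    for S in ([v[1] for v in V],[v[1] for v in tb]):
        print('   ',*[np.round(q,4) for q in fit(S,d,p0)])
E
```

```text
whetstone_red top [(0.64, [190, 176, 19, 56]), (0.59, [269, 174, 22, 71]), (0.5, [219, 178, 11, 55])]
whetstone_red side [(0.56, [258, 143, 41, 22])]
    [ 0.4807  0.3603 -0.1155] 0.1868
    [ 0.4825  0.3592 -0.1018] 0.1515
whetstone_green top [(0.7, [223, 177, 11, 55])]
whetstone_green side [(0.66, [268, 155, 39, 21])]
    [ 0.478   0.2889 -0.0302] 0.2728
    [ 0.4784  0.287  -0.0292] 0.2231
whetstone_blue top [(0.71, [243, 178, 14, 56])]
whetstone_blue side [(0.93, [277, 166, 40, 23])]
    [ 0.4693  0.2217 -0.1291] 0.1119
    [ 0.4693  0.2213 -0.1336] 0.091
whetstone_ochre top [(0.94, [144, 252, 10, 61]), (0.84, [231, 261, 8, 42]), (0.71, [275, 176, 12, 61])]
whetstone_ochre side [(0.77, [220, 183, 29, 18]), (0.65, [282, 177, 43, 27]), (0.64, [197, 139, 38, 26])]
    [0.2964 0.4823 0.0856] 0.582
    [0.2964 0.4823 0.0856] 0.164
rack top [(0.68, [350, 152, 160, 91])]
rack side [(0.75, [311, 218, 146, 133])]
    [ 0.4788 -0.2329  0.0736] 0.1387
    [ 0.4786 -0.2358  0.077 ] 0.1441
end_red top [(0.97, [357, 178, 13, 50]), (0.16, [190, 173, 21, 68])]
end_red side [(0.58, [323, 225, 34, 22])]
    [ 0.4642 -0.0616  0.0789] 0.1956
    [ 0.4652 -0.0617  0.0877] 0.1142
```

View pics/crop.png

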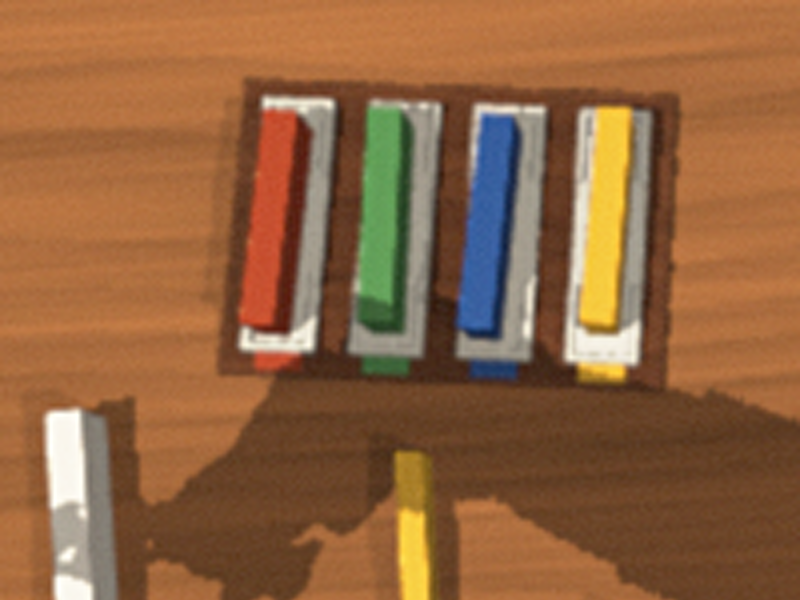

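The ochre stone is the one in the tray at crop (605,215), i.e. top view (282,208). It's yellow and larger than the loose one at (234,284), which is only about 42 px long, and the (144,252) detection is white. I'll move above the row for a close wrist look.

Run:
```python
from h import *
print(goto(.40,.255,.30,-.08)); print(camera_info('wrist')['xyz'], rot(camera_info('wrist')['attitude']).as_matrix().round(2))
```

```text
(array([-28.95, -19.92,  -6.87]), array([ 1.000e-02,  0.000e+00, -1.529e+01]))
[0.12067393 0.56850606 0.37519672] [[ 0.34  0.89  0.29]
 [ 0.94 -0.32 -0.11]
 [ 0.    0.31 -0.95]]
```

>>> {"api": "send_rows", "payload": {"series": [-3,-2,-2,0,0,-2,0.6,-6.5,-4.5,-4,0,0,-5,0.6,-10,-7,-6.9,0,0,-8,0.6,-13.5,-9.3,-6.9,0,0,-10,0.6,-17,-11.7,-6.9,0,0,-12,0.6,-20.3,-14,-6.9,0,0,-14,0.6,-23.5,-16.2,-6.9,0,0,-15.3,0.6,-26.5,-18.3,-6.9,0,0,-15.3,0.6,-28.95,-19.92,-6.87,0,0,-15.3,0.6,-28.95,-19.92,-6.87,0,0,-15.3,0.6]}}

```text
clock: 1.63
tcp_pos: [0.4034, 0.2507, 0.3]
orientation: [0.001, 0.043, 0.999, -0.001]
wrist_force: [-0.6, 1.1, 0.0]
finger_gap: 0.0511
```

Run:
```python
from h import *
s=get_state();print(s['clock'],s['tcp_pos'],s['finger_gap'],s['qvel'].round(2))
I=camera_info('wrist'); im=read_camera('wrist'); cv2.imwrite('pics/w1.png',im)
np.savez('w1.npz',**I)
for l in('whetstone_red','whetstone_green','whetstone_blue','whetstone_ochre'):
    for q in silhouettes('wrist',l)[:3]:
        b=q['box']; d=(.14,.022,.011,.061)
        p0=np.r_[ray(I,(b[0]+b[2]/2,b[1]+b[3]/2),.036),-.06]
        print(l,round(float(q['p']),2),[int(v) for v in b],*[np.round(v,4) for v in fit([(I,q['pixels'].astype(float))],d,p0)])
```

```text
1.6333 [0.40340546 0.25071393 0.3000036 ] 0.051144926501876686 [ 0.08 -0.   -0.    0.02  0.05  0.09]
whetstone_red 0.58 [379, 159, 36, 103] [ 0.4815  0.3605 -0.1107] 0.0955
whetstone_green 0.64 [340, 165, 21, 97] [ 0.4792  0.2906 -0.0418] 0.1586
whetstone_blue 0.92 [294, 164, 17, 101] [ 0.4707  0.2233 -0.1441] 0.0941
whetstone_blue 0.64 [342, 165, 17, 97] [ 0.4799  0.2905 -0.0486] 0.1082
whetstone_ochre 0.74 [474, 0, 44, 122] [0.2944 0.4822 0.0532] 0.0858
whetstone_ochre 0.71 [237, 167, 25, 91] [ 0.4699  0.147  -0.1453] 0.186
whetstone_ochre 0.61 [321, 14, 20, 94] [ 0.258   0.2784 -0.0485] 0.387
```

View pics/w1.png

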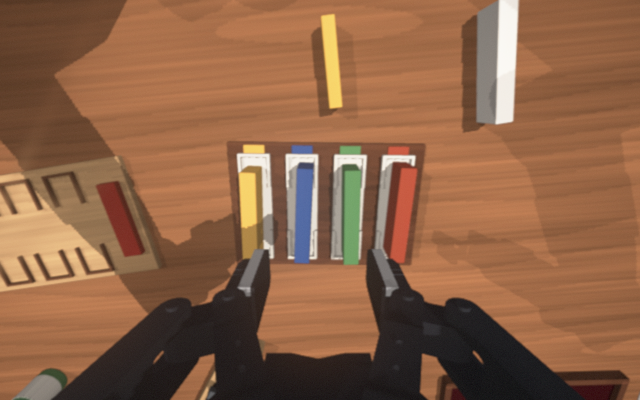

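The wrist view shows the four stones in their trays at columns 250 (ochre), 305 (blue), 350 (green) and 400 (red). The red end of the rack is at (120,220). Cameras agree to about 2 mm. Next I need an HSV fit for ochre and the move to the red stone.

Run:
```python
from h import *
im=cv2.imread('pics/top1.png'); hs=cv2.cvtColor(im,cv2.COLOR_BGR2HSV); I=camera_info('top'); d=(.14,.022,.011,.061)
H=hs[...,0].astype(int);S=hs[...,1]
for l,(a,b),s,p in(('red',(0,7),175,(.4815,.3605,-.11)),('green',(45,80),90,(.4795,.2895,-.045)),('blue',(100,125),120,(.47,.2225,-.14)),('ochre',(20,30),150,(.472,.148,-.1))):
    m=((H>=a)&(H<=b)&(S>s)).astype(np.uint8); m[:168]=0;m[238:]=0;m[:,:185]=0;m[:,300:]=0
    n,L,st,_=cv2.connectedComponentsWithStats(m); k=1+st[1:,4].argmax(); print(l,st[k],*[np.round(v,4) for v in fit([(I,(L==k).astype(float))],d,np.array(p))])
print(goto(.481,.3602,.14,-.11))
```

```text
red [190 178  17  55 625] [ 0.4829  0.3607 -0.0734] 0.2619
green [220 177  13  56 581] [ 0.4792  0.2894 -0.0167] 0.2525
blue [244 179  16  55 532] [ 0.4718  0.2227 -0.087 ] 0.2809
ochre [275 177  13  56 465] [ 0.4713  0.1466 -0.0937] 0.314
(array([-7.31, 11.05, 16.01]), array([ 0.02, -0.01,  1.8 ]))
```

>>> {"api": "send_rows", "payload": {"series": [-2.4,3.7,4,0,0,0.6,0.6,-4.9,7.4,7,0,0,1.2,0.6,-7.3,11.05,10,0,0,1.8,0.6,-7.3,11.05,14,0,0,1.8,0.6,-7.3,11.05,18,0,0,1.8,0.6,-7.3,11.05,21,0,0,1.8,0.6,-7.3,11.05,24,0,0,1.8,0.6,-7.3,11.05,26,0,0,1.8,0.6,-7.3,11.05,27.6,0,0,1.8,0.6,-7.3,11.05,27.6,0,0,1.8,0.6], "newtons": 50}}

```text
clock: 2.72
tcp_pos: [0.4773, 0.3593, 0.0195]
orientation: [-0.003, 0.054, 0.999, -0.002]
wrist_force: [-0.6, -0.3, 0.8]
finger_gap: 0.0511
```

Run:
```python
from h import *
cv2.imwrite('pics/w2.png',read_camera('wrist')); print(get_state()['tcp_pos'],goto(.4815,.3603,.024,-.105))
```

```text
[0.47881644 0.35991084 0.02192892] (array([-0.26,  0.07, -0.21]), array([-0.15, -0.23, -0.2 ]))
```

View pics/w2.png

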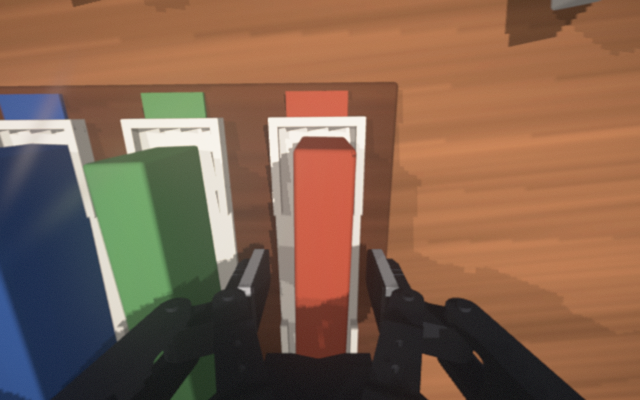

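The red stone sits between the fingers at columns 294–354 (fingers at 255 and 380), so I'll close.

>>> {"api": "send_rows", "payload": {"series": [-0.25,0,-0.2,0,0,0,0.6,-0.25,0,-0.2,0,0,0,0,-0.25,0,-0.2,0,0,0,0,-0.25,0,-0.2,0,0,0,0,-0.25,0,-0.2,0,0,0,0,-0.25,0,-0.2,0,0,0,0,-0.25,0,-0.2,0,0,0,0,-0.25,0,-0.2,0,0,0,0]}}

```text
clock: 3.43
tcp_pos: [0.4855, 0.36, 0.0282]
orientation: [0.002, 0.056, 0.998, 0.001]
wrist_force: [-0.7, 0.4, 6.5]
finger_gap: 0.0212
```

>>> {"api": "send_rows", "payload": {"series": [0,0,-0.5,0,0,0,0,0,0,-2,0,0,0,0,0,0,-4,0,0,0,0,0,0,-6.5,0,0,0,0,0,0,-9,0,0,0,0,0,0,-11,0,0,0,0,0,0,-12,0,0,0,0,0,0,-12,0,0,0,0]}}

```text
clock: 4.1
tcp_pos: [0.4853, 0.3597, 0.1487]
orientation: [0.002, 0.056, 0.998, 0.001]
wrist_force: [-0.8, -0.0, -3.4]
finger_gap: 0.0214
```

Run:
```python
from h import *
s=get_state();print(s['tcp_pos'],s['finger_gap'],s['wrist_force']); print(goto(.39,-.22,.30,.074))
```

```text
[0.48529517 0.35972416 0.14866266] 0.021375554632059805 [-0.793938   -0.01241026 -3.42700167]
(array([  2.98, -58.63, -15.29]), array([  0.13,   0.22, -10.61]))
```

>>> {"api": "send_rows", "payload": {"series": [0.2,-2,-2,0,0,-0.5,0,0.4,-5,-4,0,0,-1,0,0.6,-8.5,-6,0,0,-2,0,0.8,-12,-8,0,0,-3,0,1,-15.7,-10,0,0,-4,0,1.2,-19.4,-12,0,0,-5,0,1.4,-23,-14,0,0,-6,0,1.6,-26.7,-15,0,0,-7,0,1.8,-30.4,-15.3,0,0,-8,0,2,-34,-15.3,0,0,-9,0]}}

```text
clock: 4.93
tcp_pos: [0.4258, 0.0218, 0.2987]
orientation: [0.0, -0.023, 1.0, -0.0]
wrist_force: [1.0, -0.9, -3.9]
finger_gap: 0.0209
```

>>> {"api": "send_rows", "payload": {"series": [0.5,-3.7,0,0,0,-0.5,0,0.5,-7.4,0,0,0,-1,0,0.5,-11,0,0,0,-1.6,0,0.5,-14.8,0,0,0,-1.6,0,0.5,-18.4,0,0,0,-1.6,0,0.5,-21.5,0,0,0,-1.6,0,0.5,-23.6,0,0,0,-1.6,0,0.5,-24.6,0,0,0,-1.6,0,0.5,-24.6,0,0,0,-1.6,0,0.5,-24.6,0,0,0,-1.6,0]}}

```text
clock: 5.77
tcp_pos: [0.4322, -0.2221, 0.2976]
orientation: [-0.001, -0.036, 0.999, 0.001]
wrist_force: [-0.7, 1.1, -3.8]
finger_gap: 0.0217
```

Run:
```python
from h import *
s=get_state();print(s['clock'],s['tcp_pos'],s['finger_gap'],s['qvel'].round(2))
I=camera_info('wrist'); cv2.imwrite('pics/w3.png',read_camera('wrist')); np.savez('w3.npz',**I)
for l,d in(('end_red',(.12,.03,.012,.024)),('rack',(.19,.4,0,.012))):
    for q in silhouettes('wrist',l)[:2]:
        b=q['box']; p0=np.r_[ray(I,(b[0]+b[2]/2,b[1]+b[3]/2),.012),.074]
        print(l,round(float(q['p']),2),[int(v) for v in b],*[np.round(v,4) for v in fit([(I,q['pixels'].astype(float))],d,p0)])
```

```text
5.7667 [ 0.43215003 -0.22207802  0.29760962] 0.021672912597578965 [ 0.03 -0.02 -0.    0.01  0.    0.  ]
end_red 0.79 [410, 154, 28, 81] [ 0.4668 -0.0596  0.0934] 0.1668
end_red 0.54 [531, 158, 82, 101] [ 0.4647  0.1717 -0.0415] 0.4794
rack 0.65 [164, 129, 280, 124] [ 0.479  -0.2345  0.0722] 0.3442
```

View pics/w3.png

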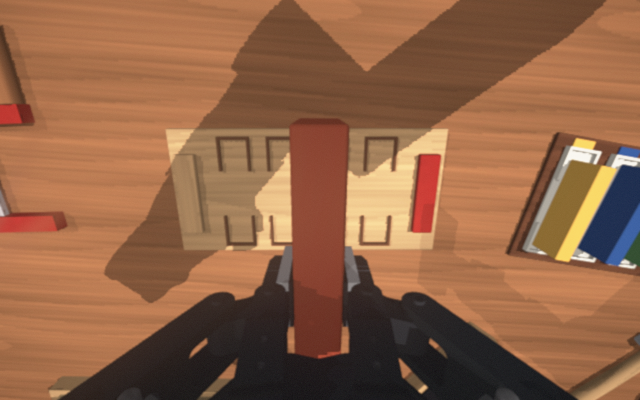

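The wrist view shows the rack's corners at (167,129), (448,129), (183,250) and (433,250). The red block is at (426,193), and slot 1's end lips are at (381,137) and (375,244). I'll compute the rack pose from those.

Run:
```python
from h import *
I=dict(np.load('w3.npz'))
c=np.array([ray(I,p,.012) for p in((167,129),(448,129),(183,250),(433,250))]); print(c.round(4),c.mean(0).round(4))
a=c[1]-c[0]+c[3]-c[2]; print('yaw',np.arctan2(a[1],a[0])-np.pi/2, np.hypot(*(c[1]-c[0])),np.hypot(*(c[2]-c[0])))
l=np.array([ray(I,p,.018) for p in((381,137),(375,244),(233,137),(240,244))]);print('slot1,4 mid',l[:2].mean(0),l[2:].mean(0),l)
y=.0735;n=np.array([-np.sin(y),np.cos(y)])
for k in(105,35,-35,-105): print(k,np.array([.4788,-.234])+n*k/1000)
```

```text
[[ 0.3988 -0.4365]
 [ 0.3702 -0.0408]
 [ 0.5879 -0.4269]
 [ 0.5593 -0.0254]] [ 0.479  -0.2324]
yaw 0.07165261686058177 0.3966983058338222 0.18934026674929463
slot1,4 mid [ 0.47003388 -0.1283748 ] [ 0.48508592 -0.33809454] [[ 0.38752228 -0.13510181]
 [ 0.55254548 -0.12164779]
 [ 0.40249618 -0.34226837]
 [ 0.56767566 -0.3339207 ]]
105 [ 0.47108945 -0.12928349]
35 [ 0.47622982 -0.1990945 ]
-35 [ 0.48137018 -0.2689055 ]
-105 [ 0.48651055 -0.33871651]
```

Run:
```python
from h import *
print(goto(.475,-.1283,.0295,.0725))
```

```text
(array([-4.94,  8.92, 26.92]), array([ 0.06, -0.03,  0.16]))
```

>>> {"api": "send_rows", "payload": {"series": [-1.2,2.3,2,0,0,0,0,-2.6,4.8,5,0,0,0,0,-4,7.2,8,0,0,0,0,-4.94,8.92,11,0,0,0,0,-4.94,8.92,14,0,0,0,0,-4.94,8.92,17,0,0,0.2,0,-4.94,8.92,20,0,0,0.2,0,-4.94,8.92,22.5,0,0,0.2,0,-4.94,8.92,24,0,0,0.2,0,-4.94,8.92,24,0,0,0.2,0]}}

```text
clock: 6.75
tcp_pos: [0.4727, -0.1274, 0.0559]
orientation: [-0.003, -0.036, 0.999, 0.002]
wrist_force: [-0.2, 0.2, -3.4]
finger_gap: 0.0215
```

Run:
```python
from h import *
s=get_state();print(s['tcp_pos'],s['qvel'].round(2),goto(.475,-.1283,.0295,.0725))
cv2.imwrite('pics/w4.png',read_camera('wrist'))
```

```text
[ 0.47266879 -0.12735256  0.0558644 ] [-0.01 -0.04  0.06  0.07 -0.   -0.  ] (array([-0.24, -0.12,  2.63]), array([ 0.19, -0.32, -0.01]))
```

View pics/w4.png

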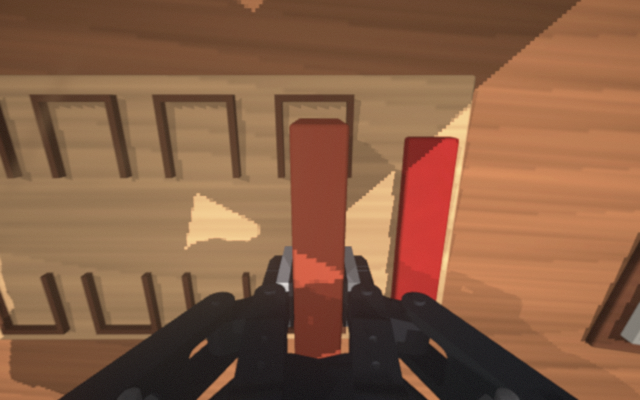

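>>> {"api": "send_rows", "payload": {"series": [-0.2,-0.1,0.8,0,0,0,0,-0.2,-0.1,1.6,0,0,0,0,-0.2,-0.1,2.2,0,0,0,0,-0.2,-0.1,2.5,0,0,0,0,-0.2,-0.1,2.6,0,0,0,0,-0.2,-0.1,2.6,0,0,0,0,-0.2,-0.1,2.6,0,0,0,0]}}

```text
clock: 7.38
tcp_pos: [0.4777, -0.1309, 0.0332]
orientation: [0.0, -0.035, 0.999, -0.0]
wrist_force: [-0.1, -0.1, -3.7]
finger_gap: 0.0212
```

Run:
```python
from h import *
s=get_state();print(s['tcp_pos'],s['qvel'].round(3),goto(.475,-.1283,.029,.0725))
```

```text
[ 0.47766796 -0.1309023   0.03319287] [-0.    -0.004  0.003  0.002  0.001  0.001] (array([0.25, 0.28, 0.42]), array([-0.  ,  0.02, -0.13]))
```

>>> {"api": "send_rows", "payload": {"series": [0.25,0.28,0.1,0,0,0,0,0.25,0.28,0.2,0,0,0,0,0.25,0.28,0.3,0,0,0,0,0.25,0.28,0.38,0,0,0,0,0.25,0.28,0.42,0,0,0,0,0.25,0.28,0.42,0,0,0,0,0.25,0.28,0.42,0,0,0,0]}}

```text
clock: 7.97
tcp_pos: [0.4747, -0.1281, 0.0292]
orientation: [0.0, -0.035, 0.999, 0.0]
wrist_force: [-2.9, 0.5, 4.4]
finger_gap: 0.0216
```

Contact is at the expected height, so I'll release and rise.

>>> {"api": "send_rows", "payload": {"series": [0,0,0,0,0,0,0.6,0,0,0,0,0,0,0.6,0,0,0,0,0,0,0.6,0,0,0,0,0,0,0.6,0,0,-1,0,0,0,0.6,0,0,-4,0,0,0,0.6,0,0,-8,0,0,0,0.6,0,0,-12,0,0,0,0.6,0,0,-16,0,0,0,0.6,0,0,-16,0,0,0,0.6]}}

```text
clock: 8.8
tcp_pos: [0.4788, -0.1299, 0.1977]
orientation: [0.006, -0.035, 0.999, -0.003]
wrist_force: [0.7, -1.1, -0.9]
finger_gap: 0.0512
```

Run:
```python
from h import *
I=camera_info('wrist');print(get_state()['tcp_pos'])
cv2.imwrite('pics/w5.png',read_camera('wrist'))
for q in silhouettes('wrist','whetstone_red')[:2]:
    b=q['box'];print(round(float(q['p']),2),b,*fit([(I,q['pixels'].astype(float))],(.14,.022,.012,.062),np.array([.471,-.1285,.0725])))
print(goto(.479,.2895,.2,-.045))
```

```text
[ 0.47884468 -0.12990305  0.19765615]
0.71 [308.6, 104.9, 24.5, 141.9] [ 0.47185465 -0.12761851  0.06996841] 0.13356594716017278
(array([-3.21, 41.71, -0.93]), array([-0.13,  0.29,  6.61]))
```

View pics/w5.png

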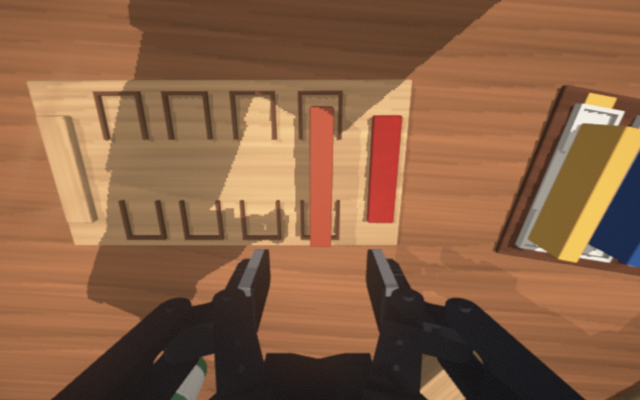

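Red stands in slot 1, measured at (0.472, -0.128) with yaw 0.07. Next is green.

>>> {"api": "send_rows", "payload": {"series": [-0.3,2,-0.4,0,0,0.6,0.6,-0.6,5.5,-0.9,0,0,1.2,0.6,-0.9,9.2,-0.9,0,0,1.8,0.6,-1.2,13,-0.9,0,0,2.4,0.6,-1.5,17,-0.9,0,0,3,0.6,-1.8,21,-0.9,0,0,3.6,0.6,-2.1,25,-0.9,0,0,4.2,0.6,-2.4,29,-0.9,0,0,5,0.6,-2.7,33,-0.9,0,0,5.8,0.6,-3,37,-0.9,0,0,6.6,0.6]}}

```text
clock: 9.73
tcp_pos: [0.4773, 0.2447, 0.1963]
orientation: [-0.001, 0.023, 1.0, -0.0]
wrist_force: [0.9, -0.0, 0.8]
finger_gap: 0.0515
```

>>> {"api": "send_rows", "payload": {"series": [-0.1,2.5,0,0,0,0,0.6,-0.2,4,0,0,0,0,0.6,-0.2,4.7,1,0,0,0,0.6,-0.2,4.7,4,0,0,0,0.6,-0.2,4.7,7,0,0,0,0.6,-0.2,4.7,9,0,0,0,0.6,-0.2,4.7,10,0,0,0,0.6,-0.2,4.7,10,0,0,0,0.6,-0.2,4.7,10,0,0,0,0.6,-0.2,4.7,10,0,0,0,0.6]}}

```text
clock: 10.57
tcp_pos: [0.4839, 0.2897, 0.099]
orientation: [0.001, 0.023, 1.0, 0.0]
wrist_force: [-0.6, -0.2, -0.3]
finger_gap: 0.0514
```

Run:
```python
from h import *
s=get_state();print(s['clock'],s['tcp_pos'],s['qvel'].round(3),goto(.479,.2895,.025,-.045))
```

```text
10.5667 [0.48388071 0.28966643 0.0989959 ] [ 0.007 -0.01   0.013 -0.     0.003 -0.001] (array([ 0.5 , -0.04,  7.4 ]), array([ 0.05,  0.1 , -0.04]))
```

>>> {"api": "send_rows", "payload": {"series": [0.5,0,2,0,0,0,0.6,0.5,0,4.5,0,0,0,0.6,0.5,0,6.3,0,0,0,0.6,0.5,0,7.2,0,0,0,0.6,0.5,0,7.4,0,0,0,0.6,0.5,0,7.4,0,0,0,0.6,0.5,0,7.4,0,0,0,0.6]}}

```text
clock: 11.15
tcp_pos: [0.4791, 0.2906, 0.0253]
orientation: [0.001, 0.022, 1.0, 0.001]
wrist_force: [-0.6, 0.6, 1.2]
finger_gap: 0.0514
```

>>> {"api": "send_rows", "payload": {"series": [0,0,0,0,0,0,0,0,0,0,0,0,0,0,0,0,0,0,0,0,0,0,0,0,0,0,0,0,0,0,0,0,0,0,0,0,0,0,0,0,0,0,0,0,0,0,0,0,0]}}

```text
clock: 11.73
tcp_pos: [0.4789, 0.2904, 0.0251]
orientation: [0.001, 0.022, 1.0, 0.0]
wrist_force: [-1.4, -1.3, 6.3]
finger_gap: 0.0217
```

>>> {"api": "send_rows", "payload": {"series": [0,0,-0.5,0,0,0,0,0,0,-2,0,0,0,0,0,0,-4,0,0,0,0,0,0,-6.5,0,0,0,0,0,0,-9,0,0,0,0,0,0,-11,0,0,0,0,0,0,-12,0,0,0,0,0,0,-12,0,0,0,0,0,0,-12,0,0,0,0]}}

```text
clock: 12.48
tcp_pos: [0.4777, 0.2901, 0.1434]
orientation: [-0.0, 0.022, 1.0, 0.0]
wrist_force: [-0.7, 0.6, -3.0]
finger_gap: 0.0214
```

Run:
```python
from h import *
s=get_state();print(s['clock'],s['tcp_pos'],s['finger_gap'],s['qvel'].round(3),goto(.4763,-.198,.15,.0725))
```

```text
12.4833 [0.47771065 0.29007795 0.14338918] 0.021412265216576947 [-0.001  0.02  -0.03  -0.007 -0.001 -0.001] (array([ -2.05, -48.77,  -0.66]), array([ 0.  , -0.01, -6.72]))
```

>>> {"api": "send_rows", "payload": {"series": [0,-1.5,0,0,0,-0.5,0,-0.2,-4.5,0,0,0,-1,0,-0.4,-8.3,0,0,0,-1.5,0,-0.6,-12.3,0,0,0,-2,0,-0.8,-16.3,0,0,0,-2.5,0,-1,-20.3,0,0,0,-3,0,-1.2,-24.3,0,0,0,-3.7,0,-1.4,-28.3,0,0,0,-4.5,0,-1.6,-32.3,0,0,0,-5.5,0,-1.8,-36.3,0,0,0,-6.7,0]}}

```text
clock: 13.32
tcp_pos: [0.4778, -0.0747, 0.1418]
orientation: [-0.002, -0.036, 0.999, 0.001]
wrist_force: [0.1, 0.5, -1.5]
finger_gap: 0.0215
```

>>> {"api": "send_rows", "payload": {"series": [0.5,-3.9,0,0,0,0,0,0.8,-7.7,0,0,0,0,0,1.1,-10.8,0,0,0,0,0,1.2,-12.3,0,0,0,0,0,1.2,-12.5,1,0,0,0,0,1.2,-12.5,3.5,0,0,0,0,1.2,-12.5,6,0,0,0,0,1.2,-12.5,7.5,0,0,0,0,1.2,-12.5,8,0,0,0,0,1.2,-12.5,8,0,0,0,0]}}

```text
clock: 14.15
tcp_pos: [0.4743, -0.1968, 0.0608]
orientation: [-0.003, -0.036, 0.999, 0.002]
wrist_force: [1.4, 0.8, -2.3]
finger_gap: 0.0217
```

>>> {"api": "send_rows", "payload": {"series": [0,0,0,0,0,0,0,0,0,0,0,0,0,0,0,0,0,0,0,0,0]}}

```text
clock: 14.4
tcp_pos: [0.4775, -0.1991, 0.0649]
orientation: [0.001, -0.036, 0.999, -0.001]
wrist_force: [-0.3, 0.1, -2.6]
finger_gap: 0.0216
```

Run:
```python
from h import *
s=get_state();print(s['clock'],s['tcp_pos'],s['finger_gap'],s['qvel'].round(3),goto(.4758,-.198,.026,.0725))
```

```text
14.4 [ 0.47753596 -0.1991262   0.06486541] 0.021588274541189632 [-0.003 -0.003 -0.    -0.002  0.001 -0.   ] (array([0.17, 0.13, 3.89]), array([-0.07,  0.11, -0.  ]))
```

>>> {"api": "send_rows", "payload": {"series": [0.15,0.12,1,0,0,0,0,0.15,0.12,2,0,0,0,0,0.15,0.12,3,0,0,0,0,0.15,0.12,3.4,0,0,0,0,0.15,0.12,3.6,0,0,0,0,0.15,0.12,3.75,0,0,0,0,0.15,0.12,3.85,0,0,0,0,0.15,0.12,3.9,0,0,0,0,0.15,0.12,3.9,0,0,0,0,0.15,0.12,3.9,0,0,0,0]}}

```text
clock: 15.23
tcp_pos: [0.4747, -0.1976, 0.026]
orientation: [-0.0, -0.036, 0.999, 0.0]
wrist_force: [-4.5, 2.3, 8.2]
finger_gap: 0.0216
```

>>> {"api": "send_rows", "payload": {"series": [0,0,0,0,0,0,0.6,0,0,0,0,0,0,0.6,0,0,0,0,0,0,0.6,0,0,0,0,0,0,0.6,0,0,-1,0,0,0,0.6,0,0,-4,0,0,0,0.6,0,0,-8,0,0,0,0.6,0,0,-12,0,0,0,0.6,0,0,-15,0,0,0,0.6,0,0,-15,0,0,0,0.6]}}

```text
clock: 16.07
tcp_pos: [0.4785, -0.1998, 0.1824]
orientation: [0.005, -0.036, 0.999, -0.003]
wrist_force: [1.3, 0.2, 0.0]
finger_gap: 0.0515
```

Run:
```python
from h import *
I=camera_info('wrist');print(get_state()['tcp_pos'])
cv2.imwrite('pics/w6.png',read_camera('wrist'))
for l,y0 in(('red',(.471,-.1285,.0725)),('green',(.476,-.198,.0725))):
  for q in silhouettes('wrist','whetstone_'+l)[:2]:
    print(l,round(float(q['p']),2),q['box'],*fit([(I,q['pixels'].astype(float))],(.14,.022,.012,.062),np.array(y0)))
print(goto(.4705,.2228,.17,-.13))
```

```text
[ 0.4785294  -0.19981546  0.18243455]
red 0.82 [369.0, 112.4, 47.2, 146.7] [ 0.47161972 -0.1280309   0.07733029] 0.08226697828400886
green 0.67 [311.0, 109.4, 24.7, 151.4] [ 0.47487989 -0.19740691  0.05118053] 0.05859147031641043
(array([-2.57, 41.98,  0.5 ]), array([-0.02,  0.05, 11.58]))
```

Red and green are both well placed. Next is blue.

>>> {"api": "send_rows", "payload": {"series": [-0.2,2,0,0,0,1,0.6,-0.4,5.5,0,0,0,2,0.6,-0.7,9.2,0,0,0,3,0.6,-1,13,0,0,0,4,0.6,-1.3,17,0,0,0,5,0.6,-1.6,21,0,0,0,6,0.6,-1.8,25,0,0,0,7.5,0.6,-2,29,0,0,0,9,0.6,-2.2,33,0,0,0,10.5,0.6,-2.4,37,0,0,0,11.6,0.6]}}

```text
clock: 17.05
tcp_pos: [0.4705, 0.1747, 0.1729]
orientation: [-0.002, 0.066, 0.998, -0.0]
wrist_force: [0.5, -0.8, -0.2]
finger_gap: 0.0514
```

>>> {"api": "send_rows", "payload": {"series": [0.3,2.8,0,0,0,0,0.6,0.6,4.5,0,0,0,0,0.6,0.8,5,1,0,0,0,0.6,0.8,5,4,0,0,0,0.6,0.8,5,7,0,0,0,0.6,0.8,5,8.5,0,0,0,0.6,0.8,5,9,0,0,0,0.6,0.8,5,9,0,0,0,0.6,0.8,5,9,0,0,0,0.6,0.8,5,9,0,0,0,0.6]}}

```text
clock: 17.88
tcp_pos: [0.4717, 0.2235, 0.0857]
orientation: [0.001, 0.065, 0.998, 0.0]
wrist_force: [-0.4, 0.1, 0.5]
finger_gap: 0.0514
```

Run:
```python
from h import *
I=camera_info('wrist');s=get_state();print(s['clock'],s['tcp_pos'],s['qvel'].round(3),goto(.4705,.2228,.025,-.13))
cv2.imwrite('pics/w7.png',read_camera('wrist'))
for l,y0 in(('blue',(.4705,.2228,-.13)),('ochre',(.471,.147,-.09))):
  for q in silhouettes('wrist','whetstone_'+l)[:2]:
    print(l,round(float(q['p']),2),q['box'],*fit([(I,q['pixels'].astype(float))],(.14,.022,.011,.061),np.array(y0)))
```

```text
17.8833 [0.47168596 0.22345421 0.08566711] [ 0.003 -0.01   0.01  -0.001 -0.     0.002] (array([ 0.12, -0.08,  6.07]), array([ 0.03,  0.08, -0.06]))
blue 0.72 [297.1, 119.4, 39.4, 214.0] [ 0.4711661   0.22344262 -0.13539966] 0.05483690713162159
ochre 0.59 [162.4, 129.9, 75.2, 176.5] [ 0.46966768  0.14709292 -0.14200894] 0.2250208882588769
```

View pics/w7.png

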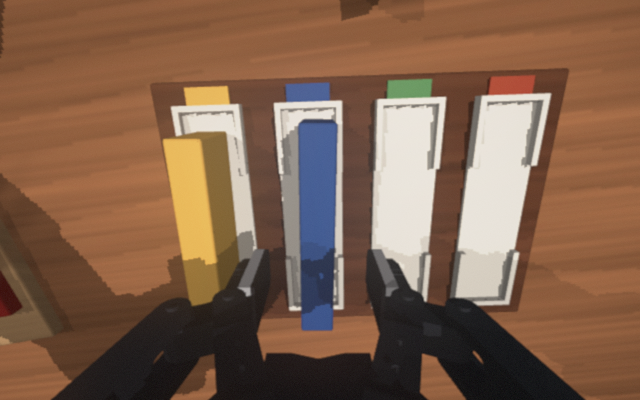

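The blue stone is between the fingers (columns 300–336), and the ochre stone is clear of the left finger. I'll descend and grip.

>>> {"api": "send_rows", "payload": {"series": [0.1,0,2,0,0,0,0.6,0.1,0,4,0,0,0,0.6,0.1,0,5.3,0,0,0,0.6,0.1,0,5.9,0,0,0,0.6,0.1,0,6.05,0,0,0,0.6,0.1,0,6.05,0,0,0,0.6,0.1,0,6.05,0,0,0,0.6]}}

```text
clock: 18.62
tcp_pos: [0.4707, 0.224, 0.0253]
orientation: [0.001, 0.065, 0.998, 0.0]
wrist_force: [-0.2, -0.0, 0.8]
finger_gap: 0.0512
```

>>> {"api": "send_rows", "payload": {"series": [0,0,0,0,0,0,0,0,0,0,0,0,0,0,0,0,0,0,0,0,0,0,0,0,0,0,0,0,0,0,0,0,0,0,0,0,0,0,0,0,0,0,0,0,0,0,0,0,0]}}

```text
clock: 19.2
tcp_pos: [0.4707, 0.2238, 0.0252]
orientation: [0.001, 0.065, 0.998, 0.0]
wrist_force: [0.6, -1.9, 5.4]
finger_gap: 0.0214
```

>>> {"api": "send_rows", "payload": {"series": [0,0,-0.5,0,0,0,0,0,0,-2,0,0,0,0,0,0,-4,0,0,0,0,0,0,-6.5,0,0,0,0,0,0,-9,0,0,0,0,0,0,-11,0,0,0,0,0,0,-12,0,0,0,0,0,0,-12,0,0,0,0,0,0,-12,0,0,0,0]}}

```text
clock: 19.95
tcp_pos: [0.4696, 0.2237, 0.1438]
orientation: [-0.0, 0.065, 0.998, 0.0]
wrist_force: [0.5, 0.5, -5.3]
finger_gap: 0.0214
```

Run:
```python
from h import *
s=get_state();print(s['clock'],s['tcp_pos'],s['finger_gap'],goto(.4815,-.268,.145,.0725))
```

```text
19.95 [0.46958925 0.22370639 0.14376269] 0.021416317171288633 (array([ -7.57, -48.6 ,  -0.13]), array([  0.  ,  -0.02, -11.62]))
```

>>> {"api": "send_rows", "payload": {"series": [-0.2,-1.5,0,0,0,-0.5,0,-0.7,-4.5,0,0,0,-1.5,0,-1.3,-8.3,0,0,0,-2.5,0,-1.9,-12.3,0,0,0,-3.5,0,-2.5,-16.3,0,0,0,-4.5,0,-3.1,-20.3,0,0,0,-5.5,0,-3.7,-24.3,0,0,0,-7,0,-4.3,-28.3,0,0,0,-8.5,0,-4.9,-32.3,0,0,0,-10,0,-5.6,-36.3,0,0,0,-11.6,0]}}

```text
clock: 20.78
tcp_pos: [0.4763, -0.1447, 0.1421]
orientation: [-0.002, -0.037, 0.999, 0.001]
wrist_force: [0.9, 0.1, -3.5]
finger_gap: 0.0213
```

>>> {"api": "send_rows", "payload": {"series": [0.1,-3.9,0,0,0,0,0,0.3,-7.7,0,0,0,0,0,0.4,-10.8,0,0,0,0,0,0.5,-12.2,0,0,0,0,0,0.5,-12.4,1,0,0,0,0,0.5,-12.4,3.5,0,0,0,0,0.5,-12.4,6,0,0,0,0,0.5,-12.4,7.5,0,0,0,0,0.5,-12.4,8,0,0,0,0,0.5,-12.4,8,0,0,0,0]}}

```text
clock: 21.62
tcp_pos: [0.4801, -0.2649, 0.0613]
orientation: [-0.002, -0.037, 0.999, 0.002]
wrist_force: [0.0, -0.6, -3.2]
finger_gap: 0.0212
```

>>> {"api": "send_rows", "payload": {"series": [0,0,0,0,0,0,0,0,0,0,0,0,0,0,0,0,0,0,0,0,0]}}

```text
clock: 21.87
tcp_pos: [0.4831, -0.2678, 0.0655]
orientation: [0.001, -0.036, 0.999, -0.001]
wrist_force: [0.0, 1.4, -3.2]
finger_gap: 0.0211
```

Run:
```python
from h import *
s=get_state();print(s['clock'],s['tcp_pos'],s['finger_gap'],s['qvel'].round(3),goto(.4815,-.268,.026,.0725))
```

```text
21.8667 [ 0.48311221 -0.26784062  0.06552984] 0.021147406599211164 [-0.003 -0.001 -0.001 -0.001 -0.001  0.   ] (array([0.17, 0.  , 3.95]), array([-0.09,  0.11, -0.  ]))
```

>>> {"api": "send_rows", "payload": {"series": [0.15,0,1,0,0,0,0,0.15,0,2,0,0,0,0,0.15,0,3,0,0,0,0,0.15,0,3.45,0,0,0,0,0.15,0,3.65,0,0,0,0,0.15,0,3.8,0,0,0,0,0.15,0,3.9,0,0,0,0,0.15,0,3.95,0,0,0,0,0.15,0,3.95,0,0,0,0,0.15,0,3.95,0,0,0,0]}}

```text
clock: 22.7
tcp_pos: [0.4793, -0.2668, 0.0262]
orientation: [-0.001, -0.036, 0.999, 0.001]
wrist_force: [-7.4, 4.4, 12.4]
finger_gap: 0.0218
```

>>> {"api": "send_rows", "payload": {"series": [0,0,0,0,0,0,0.6,0,0,0,0,0,0,0.6,0,0,0,0,0,0,0.6,0,0,0,0,0,0,0.6,0,0,-1,0,0,0,0.6,0,0,-4,0,0,0,0.6,0,0,-8,0,0,0,0.6,0,0,-12,0,0,0,0.6,0,0,-15,0,0,0,0.6,0,0,-15,0,0,0,0.6]}}

```text
clock: 23.53
tcp_pos: [0.484, -0.27, 0.1828]
orientation: [0.005, -0.036, 0.999, -0.004]
wrist_force: [0.7, -0.0, -0.1]
finger_gap: 0.0511
```

Run:
```python
from h import *
I=camera_info('wrist');print(get_state()['tcp_pos'])
cv2.imwrite('pics/w8.png',read_camera('wrist'))
for l,y0 in(('green',(.476,-.198,.0725)),('blue',(.4815,-.268,.0725))):
  for q in silhouettes('wrist','whetstone_'+l)[:2]:
    print(l,round(float(q['p']),2),q['box'],*fit([(I,q['pixels'].astype(float))],(.14,.022,.012,.062),np.array(y0)))
print(goto(.471,.147,.17,-.11))
```

```text
[ 0.48399128 -0.27002269  0.18275186]
green 0.87 [373.0, 111.1, 45.6, 145.7] [ 0.47598244 -0.19743062  0.0663782 ] 0.09486112530892798
blue 0.82 [313.0, 109.8, 20.0, 149.9] [ 0.48000779 -0.2665836   0.0713868 ] 0.07496115907383583
(array([-2.01, 41.43,  0.5 ]), array([-0.03,  0.05, 10.43]))
```

Blue is placed. The last stone is ochre.

>>> {"api": "send_rows", "payload": {"series": [-0.2,2,0,0,0,1,0.6,-0.4,5.5,0,0,0,2,0.6,-0.6,9.2,0,0,0,3,0.6,-0.8,13,0,0,0,4,0.6,-1,17,0,0,0,5,0.6,-1.2,21,0,0,0,6,0.6,-1.4,25,0,0,0,7,0.6,-1.6,29,0,0,0,8,0.6,-1.8,33,0,0,0,9.2,0.6,-2,37,0,0,0,10.4,0.6]}}

```text
clock: 24.52
tcp_pos: [0.4721, 0.1047, 0.173]
orientation: [-0.002, 0.055, 0.998, -0.0]
wrist_force: [1.1, -0.4, -0.8]
finger_gap: 0.051
```

>>> {"api": "send_rows", "payload": {"series": [0.3,2.8,0,0,0,0,0.6,0.6,4,0,0,0,0,0.6,0.8,4.5,1,0,0,0,0.6,0.8,4.5,4,0,0,0,0.6,0.8,4.5,7,0,0,0,0.6,0.8,4.5,8,0,0,0,0.6,0.8,4.5,8,0,0,0,0.6,0.8,4.5,8,0,0,0,0.6,0.8,4.5,8,0,0,0,0.6,0.8,4.5,8,0,0,0,0.6]}}

```text
clock: 25.35
tcp_pos: [0.4723, 0.1483, 0.0962]
orientation: [0.001, 0.055, 0.998, 0.0]
wrist_force: [0.5, 0.1, -0.1]
finger_gap: 0.0514
```

Run:
```python
from h import *
I=camera_info('wrist');s=get_state();print(s['clock'],s['tcp_pos'],s['qvel'].round(3))
im=read_camera('wrist');cv2.imwrite('pics/w9.png',im)
for q in silhouettes('wrist','whetstone_ochre')[:3]:
    print(round(float(q['p']),2),q['box'])
    if 250<q['box'][0]<390: 
        p,e=fit([(I,q['pixels'].astype(float))],(.14,.022,.011,.061),np.array((.471,.147,-.11))); print(p,e,goto(p[0],p[1],.025,p[2]))
```

```text
25.35 [0.47226108 0.14829012 0.09624582] [ 0.004 -0.006  0.    -0.002  0.001 -0.   ]
0.64 [300.2, 115.7, 37.4, 202.7]
[ 0.46954979  0.14781114 -0.12668059] 0.052547610946810264 (array([ 0.27, -0.09,  7.12]), array([0.04, 0.15, 0.97]))
```

View pics/w9.png

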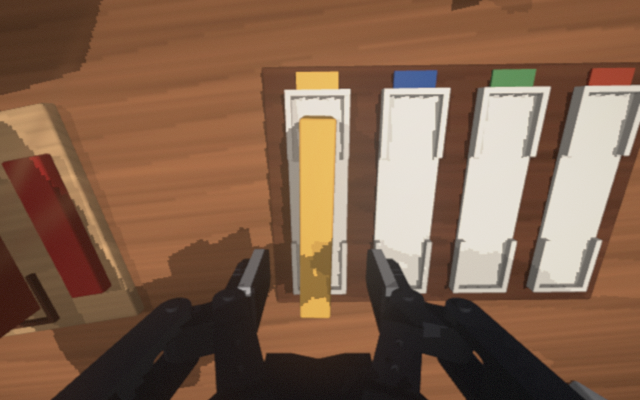

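The ochre stone in the ochre-tagged tray is centred between the fingers, at columns 300–336. I'll grip it.

>>> {"api": "send_rows", "payload": {"series": [0.25,0,2,0,0,1,0.6,0.25,0,4.5,0,0,1,0.6,0.25,0,6.2,0,0,1,0.6,0.25,0,6.9,0,0,1,0.6,0.25,0,7.1,0,0,1,0.6,0.25,0,7.1,0,0,1,0.6,0.25,0,7.1,0,0,1,0.6]}}

```text
clock: 26.03
tcp_pos: [0.4695, 0.1489, 0.0249]
orientation: [0.001, 0.063, 0.998, 0.0]
wrist_force: [0.2, 0.5, 0.1]
finger_gap: 0.0512
```

>>> {"api": "send_rows", "payload": {"series": [0,0,0,0,0,0,0,0,0,0,0,0,0,0,0,0,0,0,0,0,0,0,0,0,0,0,0,0,0,0,0,0,0,0,0,0,0,0,0,0,0,0,0,0,0,0,0,0,0]}}

```text
clock: 26.62
tcp_pos: [0.4694, 0.1488, 0.0248]
orientation: [0.001, 0.063, 0.998, 0.0]
wrist_force: [-0.3, -1.0, 6.5]
finger_gap: 0.0218
```

>>> {"api": "send_rows", "payload": {"series": [0,0,-0.5,0,0,0,0,0,0,-2,0,0,0,0,0,0,-4,0,0,0,0,0,0,-6.5,0,0,0,0,0,0,-9,0,0,0,0,0,0,-11,0,0,0,0,0,0,-12,0,0,0,0,0,0,-12,0,0,0,0,0,0,-12,0,0,0,0]}}

```text
clock: 27.37
tcp_pos: [0.4683, 0.1488, 0.1435]
orientation: [0.0, 0.063, 0.998, 0.0]
wrist_force: [-0.4, -0.6, -2.2]
finger_gap: 0.0217
```

Run:
```python
from h import *
s=get_state();print(s['clock'],s['tcp_pos'],s['finger_gap'],goto(.4866,-.3375,.145,.0725))
```

```text
27.3667 [0.46830243 0.14877945 0.14346296] 0.02169148306605248 (array([ -7.96, -48.01,  -0.16]), array([ 1.000e-02,  0.000e+00, -1.142e+01]))
```

>>> {"api": "send_rows", "payload": {"series": [-0.2,-1.5,0,0,0,-0.5,0,-0.7,-4.5,0,0,0,-1.5,0,-1.3,-8.3,0,0,0,-2.5,0,-1.9,-12.3,0,0,0,-3.5,0,-2.5,-16.3,0,0,0,-4.5,0,-3.2,-20.3,0,0,0,-5.5,0,-3.9,-24.3,0,0,0,-7,0,-4.6,-28.3,0,0,0,-8.5,0,-5.3,-32.3,0,0,0,-10,0,-6,-36.3,0,0,0,-11.4,0]}}

```text
clock: 28.2
tcp_pos: [0.4805, -0.2202, 0.1415]
orientation: [-0.001, -0.037, 0.999, 0.001]
wrist_force: [0.7, -0.0, -2.6]
finger_gap: 0.0217
```

>>> {"api": "send_rows", "payload": {"series": [0.1,-3.9,0,0,0,0,0,0.3,-7.7,0,0,0,0,0,0.4,-10.5,0,0,0,0,0,0.4,-11.8,0,0,0,0,0,0.4,-11.9,1,0,0,0,0,0.4,-11.9,3.5,0,0,0,0,0.4,-11.9,6,0,0,0,0,0.4,-11.9,7.5,0,0,0,0,0.4,-11.9,8,0,0,0,0,0.4,-11.9,8,0,0,0,0]}}

```text
clock: 29.03
tcp_pos: [0.4849, -0.3349, 0.0608]
orientation: [-0.002, -0.037, 0.999, 0.002]
wrist_force: [0.4, 0.1, -2.5]
finger_gap: 0.0214
```

>>> {"api": "send_rows", "payload": {"series": [0,0,0,0,0,0,0,0,0,0,0,0,0,0,0,0,0,0,0,0,0]}}

```text
clock: 29.28
tcp_pos: [0.4875, -0.3382, 0.0651]
orientation: [0.001, -0.036, 0.999, -0.001]
wrist_force: [0.5, -0.5, -3.2]
finger_gap: 0.0215
```

Run:
```python
from h import *
s=get_state();print(s['clock'],s['tcp_pos'],s['finger_gap'],s['qvel'].round(3),goto(.4866,-.3375,.026,.0725))
```

```text
29.2833 [ 0.48753904 -0.33823992  0.06513279] 0.02146129896073247 [-0.004 -0.004  0.003  0.001  0.    -0.002] (array([0.1 , 0.09, 3.91]), array([-0.09,  0.1 ,  0.  ]))
```

>>> {"api": "send_rows", "payload": {"series": [0,0.08,1,0,0,0,0,0,0.08,2,0,0,0,0,0,0.08,3,0,0,0,0,0,0.08,3.4,0,0,0,0,0,0.08,3.6,0,0,0,0,0,0.08,3.75,0,0,0,0,0,0.08,3.85,0,0,0,0,0,0.08,3.9,0,0,0,0,0,0.08,3.9,0,0,0,0,0,0.08,3.9,0,0,0,0]}}

```text
clock: 30.12
tcp_pos: [0.486, -0.3368, 0.0259]
orientation: [-0.0, -0.036, 0.999, 0.0]
wrist_force: [-4.7, 3.4, 5.9]
finger_gap: 0.0212
```

>>> {"api": "send_rows", "payload": {"series": [0,0,0,0,0,0,0.6,0,0,0,0,0,0,0.6,0,0,0,0,0,0,0.6,0,0,0,0,0,0,0.6,0,0,-1,0,0,0,0.6,0,0,-4,0,0,0,0.6,0,0,-8,0,0,0,0.6,0,0,-12,0,0,0,0.6,0,0,-16,0,0,0,0.6,0,0,-20,0,0,0,0.6]}}

```text
clock: 30.95
tcp_pos: [0.4863, -0.3368, 0.2275]
orientation: [0.0, -0.036, 0.999, -0.0]
wrist_force: [1.1, -0.8, -0.3]
finger_gap: 0.0511
```

>>> {"api": "send_rows", "payload": {"series": [3,2,-1,0,0,0,0.6,5,5,-2,0,0,0,0.6,7,8,-3,0,0,0,0.6,8,10,-3,0,0,0,0.6,8,10,-3,0,0,0,0.6,8,10,-3,0,0,0,0.6,8,10,-3,0,0,0,0.6]}}

```text
clock: 31.53
tcp_pos: [0.4001, -0.2437, 0.2554]
orientation: [0.001, -0.036, 0.999, -0.001]
wrist_force: [0.1, 1.2, -0.1]
finger_gap: 0.0511
```

Run:
```python
from h import *
I=camera_info('wrist');s=get_state();print(s['clock'],s['tcp_pos'],s['wrist_force'])
im=read_camera('wrist');cv2.imwrite('pics/end.png',im)
c=np.array([.479,-.233]);r=R.from_euler('z',.0725)
for l,y in(('red',.105),('green',.035),('blue',-.035),('ochre',-.105)):
  g=c+r.apply([0,y,0])[:2]
  for q in silhouettes('wrist','whetstone_'+l)[:3]:
    p,e=fit([(I,q['pixels'].astype(float))],(.14,.022,.012,.062),np.r_[g,.0725])
    print(l,round(float(q['p']),2),q['box'],'in rack mm',(r.inv().apply(np.r_[p[:2]-c,0])*1000-[0,y*1000,0]).round(1)[:2],'dyaw',round(p[2]-.0725,3),'miss',round(e,2))
```

```text
31.5333 [ 0.40012023 -0.24370387  0.25539365] [ 0.10856987  1.2169701  -0.08960389]
red 0.73 [383.4, 173.2, 39.8, 111.9] in rack mm [-0.5  0.4] dyaw 0.012 miss 0.22
green 0.85 [342.1, 174.8, 19.0, 113.8] in rack mm [-0.5  0.5] dyaw -0.011 miss 0.09
blue 0.83 [286.4, 175.9, 18.7, 112.9] in rack mm [1.1 1.4] dyaw -0.013 miss 0.1
blue 0.64 [429.2, 179.6, 36.9, 86.7] in rack mm [-0. -0.] dyaw 0.0 miss 1.0
ochre 0.73 [223.4, 175.1, 31.4, 96.3] in rack mm [-0.3  0.3] dyaw -0.022 miss 0.27
```

View pics/end.png

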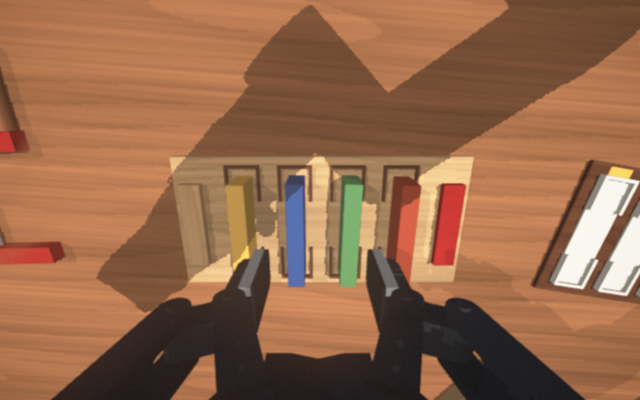

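All four stones stand in their slots. From the red block at (449,225), they are red (404), green (350), blue (296) and ochre (240). The arm is clear, so I'll hand in.

```bash
python3 -c "
from workcell import *
hand_in(); print(get_state()['clock'])"
```

```text
the job is handed in; nothing more can be done
the job is handed in; nothing more can be done
```

All four whetstones are in the rack, each standing in its own slot. From the red block outward the order is red, green, blue, ochre, the same as their trays from +y. Each stone was lowered until it touched the slot floor before release, and I handed in at about 31.7 s of the 106 s allowed.

**Last checks:** The final wrist picture put every stone within about 1.5 mm of its slot centre and 0.03 rad of the slot direction. The arm was clear of everything, with about 1 N of noise on the wrist force.

**Less certain:**
- **Red and ochre:** the fingers partly hid these two in the final picture, so their outlines matched loosely (22% and 27% mismatch). Red's position agrees with two earlier, clearer views. Ochre's agrees only with the arm position at release.
- **Height and tilt:** I did not measure these directly. They rest on the heights at which the stones touched down, which matched the expected floor, and on how the stones look in the picture.
- **False detections:** the network also reported the white block and the small loose yellow block as "ochre", and gave a stray "blue". I rejected these by comparing them with the pictures.

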